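# Empty the seized sling-shot balls into the examination tray

## Robot

A 6-joint arm with a two-finger parallel gripper is mounted at the origin on the work surface. World frame = base frame: x ahead of the robot, y to its left, z up, the work surface at z = 0. Lengths are in m, angles in degrees, forces in N, time in s.
With the tool pointing down it reaches from about 0.25 to 0.725 m from the base axis. Payload 9.7 kg.
Tool frame: the origin (TCP) lies at the very end of the fingers, on their centre line; the grasp point (between the pads) lies 19 mm behind it; y points along the fingers, x is the direction in which the jaws open and shut, and the axes are right-handed (so a half turn about y gives the same grasp; the last joint's range is limited). The gripper opens to 85 mm and grips with 20 to 120 N. Pads are 22 mm wide; open, the fingers measure 114 mm over their backs; the gripper's body (76 mm by 85 mm) begins 54 mm behind the grasp point. The pads swing forward as they close: fully open they stand 13 mm farther back than shut.
Start: joints at [75.172, 4.979, 10.078, 95.1, 0, 90], TCP at [0.141, 0.532, 0.209] pointing down, gripper open.
Joint ranges: [-179.16, 179.16], [-48.56, 103.87], [-65.8, 70.77], [-126.05, 130.52], [-82.76, 87.17], [-180, 180]. Speed limits (degrees/s): [127.2, 127.2, 147.25, 180, 180, 180].

## Interface

Orientations are given as [roll, pitch, yaw] about the fixed x, y, z axes, in that order (R = Rz(yaw) Ry(pitch) Rx(roll)).
In Python, from workcell import bot gives the robot as it stands.
- The arm moves only by the shell command python3 -m jog 'ROWS' [FORCE]. ROWS is JSON, a list of rows, each a list of 7 numbers: the closure, from 0 (fully open) to 1 (shut), then the shift along the world's x, y, z in units of 25 mm (1.0 is 25 mm), then the turn, a rotation vector about the world's x, y, z in units of 5 degrees (1.0 is 5 degrees). A call has 1 to 5 rows; each row is the pose to reach, as a shift and turn from the pose commanded when the call began; what a row does not reach only later rows make up. A row lasts 1/10 s, in which the tool goes at most 50 mm and 8.59 degrees, less where a joint would pass 70% of its speed; a pose out of reach is approached as far as the arm can. A call with a gripper value outside its range is refused whole. The fingers move at their own pace and stop on an object; FORCE is the grip in N (left out, the last holds). Time passes only in rows, so rows that repeat a pose let the fingers close. It gives the time, the measured TCP pose, the force and the opening at its end, in the units of the state.
- bot.get_obs(): the state, without advancing time (a new reading comes with each control period).
- bot.camera(name): name is "scene" or "side" or "wrist"; returns (picture, depth): 420x560x3 uint8, red, green, blue; 420x560 float32, m along the optical axis (not along the pixel's ray), 0 where there is no reading.
- bot.camera_model(name): a dict with "fx", "fy", "cx", "cy" (pixels), "rvec" (rotation vector, rad) and "tvec" (3), from world to camera coordinates, as OpenCV has them; the wrist camera has in their place "tool_from_camera" (4x4, takes a point from camera to tool coordinates, whose origin is the TCP and whose axes are the tool frame's). Camera axes: x right, y down, z forward; pixel columns grow to the right and rows downward; lengths in m; the calibration is good to about 2 mm. The wrist camera is an equidistant fisheye: a pixel r from the principal point sees the ray r / f radians off the axis. A picture is of the moment at which its call begins: read the wrist's pose just before it. camera_model takes no time and is no camera call.
- bot.job_done(): hands the job in, once; it reports no verdict.
Trained networks look in the newest picture that a camera, given by its name, has taken for a name from the list of things; names that differ only in an ending like _2 or _b are one class to them, and where a whole thing is asked for, a point or a joint stands for the part that bears it (a point fixed in the world has none). Each returns a list of dicts, best first, with "conf" (0 to 1); they miss things now and then, are a little off and sometimes report something else, mostly with a low value. They report only what shows in the picture. A call takes as long as a camera call. They do not tell look-alikes from the thing itself.
- bot.regions_of(camera, label): "pixels" (420x560 bool, what is visible of it) and "point" ([row, column] in pixels, amid what is visible of it).
The state is a dict: "time": time; "q": joint angles; "qd": joint speeds; "joint_efforts": joint torques, N m; "ee_pos": TCP position; "tcp_rot": TCP orientation; "wrist_force": force on the tool from outside, world axes, zero at the start; "torque": the same for the moment, N m; "opening": finger opening in m.
Only numpy, scipy, OpenCV 4.12 (cv2) and the standard library are available. Lean on these libraries where they do the work, as an engineer would, in place of code of your own. Each camera call takes 0.05 s, during which the arm holds its last target. There are 200 camera calls.

## Task

In the evidence room, turn the orange dial lid of the clear jar on the tip-stand so that its largest opening is at the white pouring lip, while the jar is still upright. Then swing the jar over with its red crank handle so that all three steel balls roll out into the blue tray, and let go. Leave the white shaker with the blue lid and the green bottle where they stand.

Things in the scene. Friction and masses are not known exactly. Their poses are not given: they have to be found in the camera images.
- stand: Grey fixed tip-stand: a foot plate and two upright posts, 145 mm high, one at 50 mm either way along its x axis. Origin: on the table, midway between the posts; z up. The jar's level pivot runs along the stand's x axis, 130 mm above the origin. The jar tips towards the stand's +y side, where the blue tray is.
- jar (a joint): Tilt of the clear round jar (74 mm across, 100 mm tall, pivoted at half its height) on the stand: 0 upright, growing as it tips towards the stand's +y, stop at 2.0 rad (mouth 25 degrees below level). Light friction (1 N at the handle) keeps it where it is left. With the largest opening at the lip the balls roll out a little beyond 1.57 rad.
- dial (a joint): Angle of the orange dial lid (disc, radius 39 mm), growing anticlockwise from above: 0 = middle of the largest opening at the white lip on the jar's +y (tray) side. Starts at 0.85 to 1.35: turn clockwise; stop at -0.6. Friction 0.03 N m. Three openings cut in from the edge: one 80 degrees wide; two slots, about 10 and 5 mm wide, too narrow for the balls.
- knob (a point): On the axis of the dial's black square knob, at grip height, 24 mm above the orange disc, 208 mm above the table when upright. Knob 24 mm square, its top 8 mm above this point; it turns with the dial. Flats face along this point's x and y; y (white line) points to the middle of the largest opening. Its yaw = stand's yaw + dial angle while the jar is upright.
- handle (a point): Centre of the red crank handle, a level round bar 12 mm thick, 66 mm long, parallel to the stand's x, outside the -x post (98 mm to -x of the stand's origin), 90 mm from the pivot axis. Moves with the jar: upright, it stands 55 degrees from straight up on the -y side (74 mm to -y, 52 mm above the pivot); tipping carries it over the top to +y.
- tray_in (a point): Centre of the inner floor of the blue open tray, fixed, outside 150 x 180 x 45 mm (x, y, z of this point), walls and floor 4 to 5 mm thick, beside the stand under the tipped jar's mouth.
- ball0_center (a point): Centre of one of the three loose steel balls, 14 mm across, 11 g, at first on the floor of the clear jar.
- ball1_center (a point): Centre of one of the three loose steel balls, 14 mm across, 11 g, at first on the floor of the clear jar.
- ball2_center (a point): Centre of one of the three loose steel balls, 14 mm across, 11 g, at first on the floor of the clear jar.
- shaker: Bystander: white loose shaker jar with a blue lid and a black square knob, 74 mm across, 126 mm tall, not on any stand. Origin: centre of its underside.
- flask: Bystander: green glass bottle with a red cap, 66 mm across, 150 mm tall, loose. Origin: centre of its underside.
Things that resemble listed ones, but are neither listed nor needed, are in the scene too. Leave any pink or turquoise look-alike of the part that bears tray_in alone.

How it is judged (in metres and radians):
On the way, in this order (a step that is already met when the one before it is completed fails the run):
1. the dial's largest opening is at the lip, the jar still upright (value of joint dial between -0.25 and 0.25 rad and value of joint jar below 0.3 rad), for 0.2 s.
2. the jar is swung over (value of joint jar above 1.2 rad), for 0.05 s.
3. all three balls are in the tray (x of ball0_center in the frame of tray_in between -0.073 and 0.073 m and y of ball0_center in the frame of tray_in between -0.088 and 0.088 m and z of each of ball0_center, ball1_center, ball2_center in the frame of tray_in below 0.035 m and x of ball1_center in the frame of tray_in between -0.073 and 0.073 m and y of ball1_center in the frame of tray_in between -0.088 and 0.088 m and x of ball2_center in the frame of tray_in between -0.073 and 0.073 m and y of ball2_center in the frame of tray_in between -0.088 and 0.088 m), for 0.2 s.
At the end, for the whole second after the job is handed in: All three balls lie inside the blue tray (centres within its walls and less than 35 mm above its floor), the dial is still within 0.3 rad (17 degrees) of the largest opening at the lip, and the jar is at rest, tipped or set upright again (all of step 3 and value of joint dial between -0.3 and 0.3 rad and velocity of joint jar between -0.1 and 0.1 rad/s); the robot touches nothing.
It fails at once if the jar is tipped beyond 0.8 rad while the largest opening is more than 0.35 rad from the lip (value of joint jar above 0.8 rad and not (value of joint dial between -0.35 and 0.35 rad)).
It fails at once if the white shaker or the green bottle is moved more than 30 mm (distance of any of shaker, flask from where it was at the start of the episode above 0.03 m).
It also fails if it takes over 48 s, if anything falls off the work surface, if the arm or the gripper's body presses on something with over 40 N, if the wrist force passes 120 N, or if a joint passes its speed limit or range.

## Working session

There is one attempt and no reset: what is moved stays moved. The work goes in short steps, Python scripts to look and compute and a shell command to move; the robot and the scene stay as the last step left them, time stands still between calls to the robot, and variables do not carry over. Pictures are saved under pics/ and viewed, about 8 in all and at most 12, crops included, and the job is handed in when it is done.

```bash
mkdir -p pics; ls
cat > h.py <<'E'
import numpy as np, cv2
from workcell import bot
from scipy.spatial.transform import Rotation as R
def snap(c):
    p,d=bot.camera(c); return p,d
def world(c,d,mask):
    m=bot.camera_model(c); v,u=np.nonzero(mask&(d>0)); z=d[v,u]
    P=np.c_[(u-m['cx'])/m['fx']*z,(v-m['cy'])/m['fy']*z,z]
    Rm=cv2.Rodrigues(np.array(m['rvec'],float))[0]
    return (P-np.array(m['tvec']).ravel())@Rm
E
python3 - <<'E'
from h import *
ps=[]
for c in ['scene','side']:
    p,d=snap(c); np.savez(c+'0.npz',p=p,d=d)
    cv2.imwrite(f'pics/{c}0.png',p[:,:,::-1])
    for l in ['stand','jar','dial','knob','handle','tray_in','shaker','flask']:
        try: r=bot.regions_of(c,l)
        except Exception as e: print(l,e); continue
        for x in r[:3]:
            w=world(c,d,x['pixels'])
            print(c,l,round(x['conf'],2),x['point'],x['pixels'].sum(),np.median(w,0).round(3) if len(w) else '',w.min(0).round(3),w.max(0).round(3))
print(bot.get_obs())
E
```

```text
pics
scene stand 0.95 [199.6, 236.5] 1457 [ 0.619 -0.146  0.135] [ 0.429 -0.393 -0.004] [ 0.684 -0.091  0.22 ]
scene jar 0.71 [194.8, 237.1] 945 [ 0.616 -0.133  0.164] [ 0.459 -0.385 -0.002] [ 0.679 -0.091  0.22 ]
scene dial 0.8 [186.8, 233.1] 275 [ 0.623 -0.144  0.187] [ 0.56  -0.381  0.001] [ 0.655 -0.109  0.22 ]
scene handle 0.9 [192.5, 235.0] 1059 [ 0.615 -0.136  0.156] [ 0.396 -0.405 -0.005] [ 0.679 -0.091  0.22 ]
scene tray_in 0.88 [186.0, 307.4] 1674 [ 0.316 -0.199  0.009] [ 0.242 -0.292 -0.002] [ 0.404 -0.097  0.051]
scene tray_in 0.87 [244.2, 239.7] 2283 [ 0.651 -0.049  0.006] [ 0.564 -0.146 -0.004] [0.744 0.066 0.052]
scene tray_in 0.61 [244.7, 326.5] 2397 [0.403 0.086 0.007] [ 0.305 -0.02  -0.006] [0.493 0.188 0.051]
scene shaker 0.84 [322.9, 357.0] 951 [0.488 0.406 0.104] [ 0.438  0.35  -0.005] [0.513 0.432 0.132]
scene flask 0.85 [162.9, 206.8] 529 [ 0.624 -0.415  0.076] [ 0.564 -0.546 -0.004] [ 0.651 -0.399  0.155]
side stand 0.77 [239.9, 332.9] 2682 [ 0.6   -0.169  0.086] [ 0.469 -0.239 -0.001] [ 0.729 -0.022  0.222]
side stand 0.5 [311.3, 405.8] 1005 [ 0.599 -0.442  0
[... 1025 characters left out ...]
0.095] [ 0.581 -0.468 -0.003] [ 0.698 -0.378  0.154]
{'time': 0.9, 'q': array([ 7.51728112e+01,  4.97899300e+00,  1.00784803e+01,  9.50997847e+01,
       -1.77158969e-03,  9.00015861e+01]), 'qd': array([-0.06176722, -0.0039561 , -0.09760608, -0.04425503,  0.00782672,
        0.07821377]), 'joint_efforts': array([-2.34768224e-03, -5.20095062e+01,  4.64858222e+01,  1.10655757e-03,
        3.71175884e-05, -1.36960246e-06]), 'ee_pos': array([0.14075568, 0.53167992, 0.20868564]), 'tcp_rot': array([-9.00017716e+01,  2.97338532e-04,  7.51712251e+01]), 'wrist_force': array([ 0.42871934,  0.40320348, -0.17916233]), 'torque': array([0.00284805, 0.03400657, 0.00665242]), 'opening': 0.08524407376891577}
```

Run:
```python
from h import *
a=np.load('scene0.npz')['p'];b=np.load('side0.npz')['p']
A=cv2.resize(a[130:290,180:380],(800,640),interpolation=cv2.INTER_CUBIC)[:,:400]
A=cv2.resize(a[150:280,185:285],(400,520),interpolation=cv2.INTER_CUBIC)
B=cv2.resize(b[180:310,283:383],(400,520),interpolation=cv2.INTER_CUBIC)
cv2.imwrite('pics/c1.png',np.hstack([A,B])[:,:,::-1])
for c in ['scene','side']:
    z=np.load(c+'0.npz');p,d=z['p'],z['d'];W=world(c,d,np.ones_like(d,bool))
    full=np.zeros(d.shape+(3,));full[d>0]=W
    hsv=cv2.cvtColor(p,cv2.COLOR_RGB2HSV);H,S,V=[hsv[...,i].astype(int) for i in range(3)]
    near=(np.hypot(full[...,0]-.615,full[...,1]+.145)<.2)&(d>0)
    def rep(n,m):
        m=m&near; w=full[m]
        if len(w)<3: print(c,n,len(w));return
        q=w[:,:2]; ctr=q.mean(0); u,s,vt=np.linalg.svd(q-ctr,full_matrices=False)
        print(c,n,len(w),'med',np.median(w,0).round(3),'min',w.min(0).round(3),'max',w.max(0).round(3),'axis',np.degrees(np.arctan2(vt[0,1],vt[0,0])).round(1),(s/np.sqrt(len(w))).round(4))
    rep('orange',(H>5)&(H<20)&(S>150)&(full[...,2]>.17))
    rep('red',((H<5)|(H>174))&(S>150)&(full[...,2]>.1))
    rep('black',(V<70)&(full[...,2]>.19))
    rep('ktop',(full[...,2]>.211))
    rep('white',(S<40)&(V>200)&(full[...,2]>.14))
    rep('post',(full[...,2]>.135)&(full[...,2]<.15)&(S<60))
    rep('blue',(H>100)&(H<125)&(S>140)&(full[...,2]>.035)&(full[...,2]<.055))
```

```text
scene orange 203 med [ 0.629 -0.149  0.185] min [ 0.472 -0.197  0.178] max [ 0.655 -0.109  0.216] axis 17.8 [0.044  0.0169]
scene red 30 med [ 0.5   -0.187  0.187] min [ 0.476 -0.196  0.182] max [ 0.529 -0.18   0.189] axis -15.0 [0.017  0.0021]
scene black 55 med [ 0.62  -0.138  0.21 ] min [ 0.605 -0.158  0.19 ] max [ 0.629 -0.129  0.22 ] axis 128.1 [0.0069 0.0045]
scene ktop 48 med [ 0.616 -0.144  0.216] min [ 0.6   -0.162  0.211] max [ 0.629 -0.129  0.22 ] axis 72.3 [0.0079 0.0068]
scene white 0
scene post 131 med [ 0.617 -0.128  0.143] min [ 0.546 -0.172  0.135] max [ 0.679 -0.109  0.149] axis -5.4 [0.0401 0.0161]
scene blue 29 med [0.652 0.048 0.044] min [0.61  0.034 0.036] max [0.702 0.055 0.05 ] axis -11.6 [0.0252 0.002 ]
side orange 299 med [ 0.612 -0.162  0.185] min [ 0.468 -0.187  0.175] max [ 0.652 -0.109  0.22 ] axis -168.9 [0.0278 0.0175]
side red 110 med [ 0.502 -0.192  0.186] min [ 0.469 -0.204  0.102] max [ 0.611 -0.146  0.192] axis -175.4 [0.0252 0.0093]
side black 115 med [ 0.61  -0.151  0.213] min [ 0.598 -0.163  0.191] max [ 0.627 -0.13   0.22 ] axis -86.4 [0.0077 0.0068]
side ktop 73 med [ 0.614 -0.147  0.216] min [ 0.598 -0.162  0.211] max [ 0.628 -0.13   0.222] axis -125.1 [0.0079 0.0067]
side white 0
side post 161 med [ 0.581 -0.156  0.143] min [ 0.541 -0.185  0.135] max [ 0.674 -0.114  0.15 ] axis 158.9 [0.0381 0.0135]
side blue 159 med [0.589 0.002 0.043] min [ 0.563 -0.109  0.035] max [0.738 0.055 0.051] axis -137.5 [0.0629 0.0354]
```

View pics/c1.png

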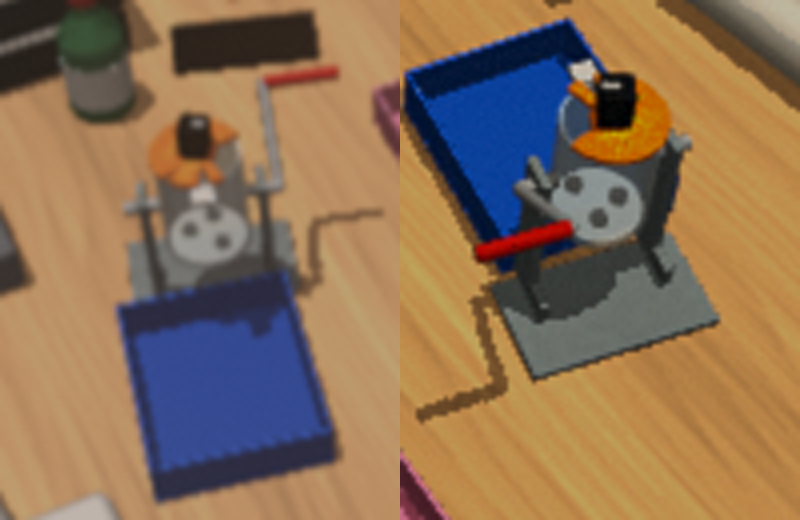

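View pics/side0.png

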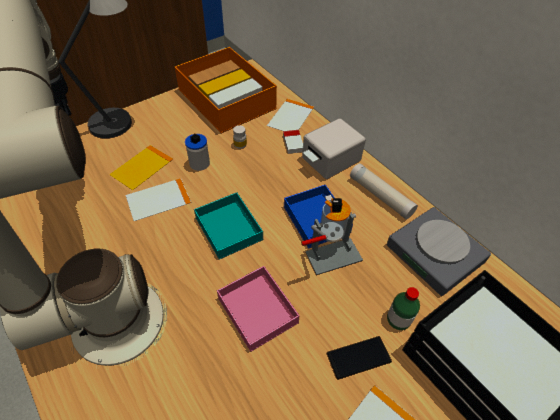

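The crop shows the lip facing the blue tray (toward +y, around [70,580] in the side half), the opening turned to its left, and the red bar at −x. Stand is near (0.615, −0.146) with yaw about −15°. The full side view confirms the pink and turquoise trays are separate look-alikes. I'm moving above the knob.

```bash
python3 -m jog '[[0,0,0,2,0,0,0],[0,0.4,-0.6,3.6,0,0,-1],[0,1.2,-1.8,5,0,0,-2],[0,2.3,-3.4,5,0,0,-3],[0,3.4,-5,5,0,0,-4]]'
python3 -m jog '[[0,1.1,-1.6,0,0,0,-1],[0,2.2,-3.2,0,0,0,-2],[0,3.3,-4.8,0,0,0,-2],[0,4.4,-6.4,0,0,0,-2],[0,5.5,-8,0,0,0,-2]]'
python3 -m jog '[[0,1.1,-1.6,0,0,0,0],[0,2.2,-3.2,0,0,0,0],[0,3.3,-4.8,0,0,0,0],[0,4.4,-6.4,0,0,0,0],[0,5.4,-7.9,0,0,0,0]]'
python3 -m jog '[[0,0.8,-1.2,0,0,0,0],[0,1.5,-2.3,0,0,0,0],[0,2,-3.2,0,0,0,0],[0,2,-3.2,0,0,0,0]]'
```

```text
time: 1.4
ee_pos: [0.2264, 0.4059, 0.3347]
tcp_rot: [-90.0, -0.1, 55.0]
wrist_force: [0.9, 0.3, -0.5]
opening: 0.0854
time: 1.9
ee_pos: [0.3639, 0.2049, 0.334]
tcp_rot: [-90.0, -0.1, 45.2]
wrist_force: [0.4, 1.2, 0.0]
opening: 0.0853
time: 2.4
ee_pos: [0.4991, 0.007, 0.3338]
tcp_rot: [-90.0, -0.0, 45.1]
wrist_force: [-0.1, -0.1, 0.3]
opening: 0.0856
time: 2.8
ee_pos: [0.5493, -0.0733, 0.3323]
tcp_rot: [-89.9, 0.1, 45.0]
wrist_force: [0.6, 0.4, -0.2]
opening: 0.0857
```

```bash
cat >> h.py <<'E'
def wristworld(tag):
    o=bot.get_obs(); p,d=bot.camera('wrist'); m=bot.camera_model('wrist')
    T=np.array(m['tool_from_camera']); v,u=np.mgrid[0:d.shape[0],0:d.shape[1]]
    x=(u-m['cx'])/m['fx']; y=(v-m['cy'])/m['fy']; r=np.hypot(x,y)+1e-9
    k=np.tan(np.minimum(r,1.5))/r
    P=np.stack([x*k*d,y*k*d,d],-1)
    P=P@T[:3,:3].T+T[:3,3]
    W=P@R.from_euler('xyz',o['tcp_rot'],degrees=True).as_matrix().T+o['ee_pos']
    W[d<=0]=-9
    cv2.imwrite(f'pics/{tag}.png',p[:,:,::-1]); np.savez(tag+'.npz',p=p,d=d,W=W)
    return p,d,W
E
python3 - <<'E'
from h import *
p,d,W=wristworld('w1')
m=bot.camera_model('wrist');print(np.array(m['tool_from_camera']).round(3),m['fx'],m['cx'],m['cy'])
hsv=cv2.cvtColor(p,cv2.COLOR_RGB2HSV);H,S,V=[hsv[...,i].astype(int) for i in range(3)]
near=np.hypot(W[...,0]-.615,W[...,1]+.145)<.15
kt=near&(W[...,2]>.211)&(W[...,2]<.225)
w=W[kt];print('ktop',len(w),w.mean(0).round(4))
if len(w)>5:
  r=cv2.minAreaRect((w[:,:2]*1000).astype(np.float32));print(r)
red=near&((H<6)|(H>174))&(S>150)&(W[...,2]>.17)
w=W[red];print('red',len(w),w.mean(0).round(4) if len(w) else '')
if len(w)>5: print(cv2.minAreaRect((w[:,:2]*1000).astype(np.float32)))
b=(H>100)&(H<125)&(S>140)&(W[...,2]>.04)&(W[...,2]<.06)
w=W[b];print('blue',len(w)); print(cv2.minAreaRect((w[:,:2]*1000).astype(np.float32)))
E
```

```text
[[ 1.    -0.001 -0.001 -0.001]
 [ 0.001 -0.299  0.954 -0.164]
 [-0.001 -0.954 -0.299  0.077]
 [ 0.     0.     0.     1.   ]] 325.19226210127806 282.0706486562302 209.26339229990128
ktop 485 [ 0.6117 -0.147   0.2151]
((612.6710815429688, -147.5015869140625), (24.04816436767578, 23.563648223876953), 53.978057861328125)
red 421 [ 0.4995 -0.1887  0.1875]
((508.4851379394531, -120.46076202392578), (156.76220703125, 62.65153503417969), 82.95411682128906)
blue 561
((523.1928100585938, -664.9970703125), (1449.5401611328125, 148.546630859375), 78.5268325805664)
```

View pics/w1.png

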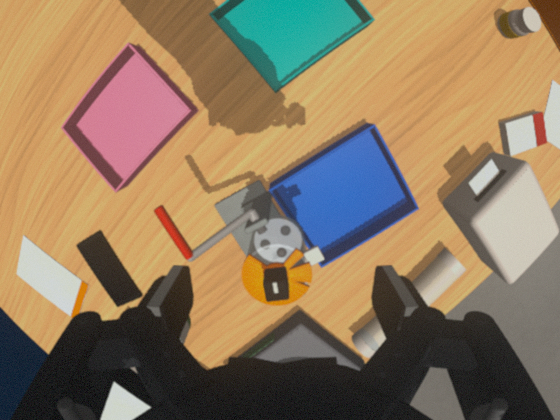

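The wrist view shows the knob at pixel (275,287), the lip at (315,255) and the opening facing image-up. Knob is at (0.6127, −0.1475) with yaw 54°, so the dial reads about 69°. Going in with the fingers half closed.

```bash
python3 -m jog '[[0.3,1.2,-1.4,0,0,0,0.9],[0.45,2.5,-2.95,0,0,0,1.8],[0.45,2.5,-2.95,-1,0,0,1.8],[0.45,2.5,-2.95,-1.5,0,0,1.8],[0.45,2.5,-2.95,-1.5,0,0,1.8]]' 40
python3 - <<'E'
from h import *
z=np.load('w1.npz');p,W=z['p'],z['W']
hsv=cv2.cvtColor(p,cv2.COLOR_RGB2HSV);H,S,V=[hsv[...,i].astype(int) for i in range(3)]
def pca(n,m,off=0):
    w=W[m];q=w[:,:2];c=q.mean(0);u,s,vt=np.linalg.svd(q-c,full_matrices=False)
    t=(q-c)@vt[0];print(n,len(w),w.mean(0).round(4),'mid',(c+vt[0]*(t.max()+t.min())/2).round(4),np.ptp(t).round(3),np.degrees(np.arctan2(vt[0,1],vt[0,0])).round(1))
pca('red',(np.hypot(W[...,0]-.5,W[...,1]+.189)<.05)&((H<6)|(H>174))&(S>130)&(W[...,2]>.17)&(W[...,2]<.2))
b=(H>100)&(H<125)&(S>140)&(np.hypot(W[...,0]-.65,W[...,1]+.05)<.16)
w=W[b&(W[...,2]>-.01)];print('blue',cv2.minAreaRect((w[:,:2]*1000).astype(np.float32)))
wh=(S<50)&(V>170)&(W[...,2]>.15)&(np.hypot(W[...,0]-.615,W[...,1]+.145)<.07)
pca('white',wh); print(W[wh][:,2].max(), bot.get_obs()['q'].round(1))
E
```

```text
time: 3.35
ee_pos: [0.6105, -0.1438, 0.2939]
tcp_rot: [-89.8, 0.1, 54.2]
wrist_force: [-0.2, 0.2, 0.5]
opening: 0.0468
red 427 [ 0.4989 -0.1895  0.1857] mid [ 0.4996 -0.1897] 0.064 -16.5
blue ((619.9874267578125, -41.126243591308594), (188.1783447265625, 206.6178436279297), 78.37350463867188)
white 401 [ 0.6105 -0.1146  0.1814] mid [ 0.6047 -0.1189] 0.074 36.7
0.21756569984032592 [-13.3  20.3  37.9 107.9   0.   22.5]
```

```bash
python3 -m jog '[[0.45,0.04,0,-1.2,0,0,0],[0.45,0.04,0,-2.4,0,0,0],[0.45,0.04,0,-3.4,0,0,0],[0.45,0.04,0,-4.1,0,0,0],[0.45,0.04,0,-4.1,0,0,0]]'
python3 -m jog '[[0.45,0,0,0,0,0,0],[0.8,0,0,0,0,0,0],[0.8,0,0,0,0,0,0],[0.8,0,0,0,0,0,0],[0.8,0,0,0,0,0,0]]' 30
```

```text
time: 3.85
ee_pos: [0.6105, -0.1434, 0.193]
tcp_rot: [-89.9, 0.0, 54.2]
wrist_force: [0.3, -0.2, 0.0]
opening: 0.0472
time: 4.35
ee_pos: [0.6119, -0.1446, 0.1942]
tcp_rot: [-90.0, -0.0, 54.2]
wrist_force: [-0.6, 0.5, 3.6]
opening: 0.0169
```

Run:
```python
from h import *
p,d,W=wristworld('w2'); o=bot.get_obs(); print(o['opening'],o['wrist_force'],o['ee_pos'])
q=bot.camera('side')[0]
A=cv2.resize(p[180:420,130:430],(500,400)); B=cv2.resize(q[160:280,270:390],(400,400),interpolation=cv2.INTER_CUBIC)[:,50:350]
cv2.imwrite('pics/c2.png',np.hstack([A,B])[:,:,::-1])
```

```text
0.016840327154329603 [-0.35579455  0.52666286  2.62831917] [ 0.61197147 -0.14464294  0.19419557]
```

View pics/c2.png

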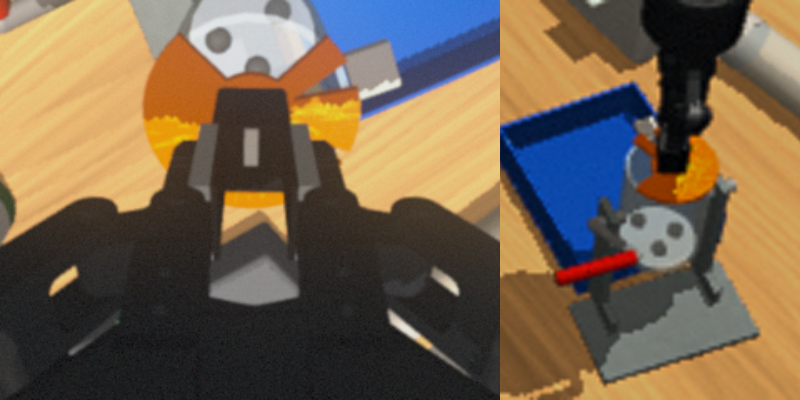

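The knob is held between the pads (crop around [245,145]) and the jar is upright. Turning clockwise 70°.

```bash
python3 -m jog '[[0.8,0,0,0,0,0,-1.4],[0.8,0,-0.03,0,0,0,-2.8],[0.8,0,-0.05,0,0,0,-4.2],[0.8,0,-0.05,0,0,0,-5.6],[0.8,0,-0.05,0,0,0,-7]]'
python3 -m jog '[[0.8,0,0,0,0,0,-1.4],[0.8,0,0,0,0,0,-2.8],[0.8,0,0,0,0,0,-4.2],[0.8,0,0,0,0,0,-5.6],[0.8,0,0,0,0,0,-7]]'
python3 -m jog '[[0.8,0,0,0,0,0,-0.2],[0.8,0,0,0,0,0,-0.2],[0.8,0,0,0,0,0,-0.2]]'
python3 - <<'E'
from h import *
p,d,W=wristworld('w3'); o=bot.get_obs(); print(o['opening'],o['wrist_force'],o['ee_pos'])
q=bot.camera('side')[0]
A=cv2.resize(p[180:420,130:430],(500,400)); B=cv2.resize(q[160:280,270:390],(400,400),interpolation=cv2.INTER_CUBIC)[:,50:350]
cv2.imwrite('pics/c3.png',np.hstack([A,B])[:,:,::-1])
E
```

```text
time: 4.95
ee_pos: [0.612, -0.1459, 0.1942]
tcp_rot: [-90.0, -0.0, 18.9]
wrist_force: [-0.2, 0.1, 4.4]
opening: 0.0169
time: 5.45
ee_pos: [0.612, -0.1459, 0.1942]
tcp_rot: [-90.0, -0.0, -16.1]
wrist_force: [0.7, -0.4, 2.5]
opening: 0.0173
time: 5.75
ee_pos: [0.612, -0.1459, 0.1941]
tcp_rot: [-90.0, -0.1, -16.7]
wrist_force: [0.9, 0.7, 6.0]
opening: 0.0171
0.01719857185656891 [-0.02011627  0.17773281  5.1368832 ] [ 0.61195192 -0.14591985  0.19414967]
```

View pics/c3.png

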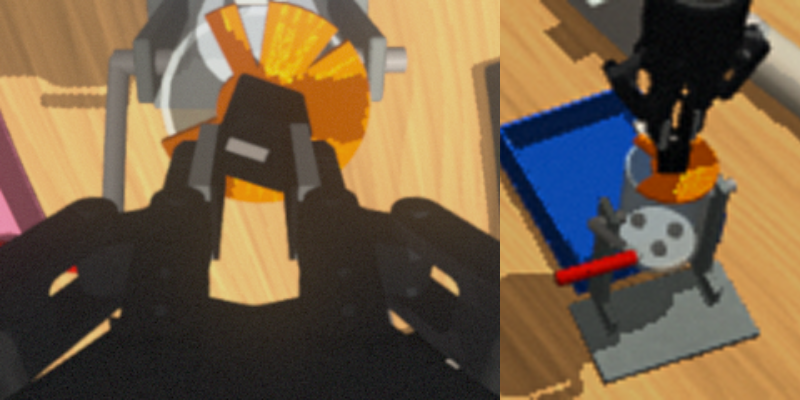

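Run:
```python
from h import *
for t,yaw,pos in [('w2',54.2,[.612,-.1446,.1942]),('w3',-16.7,[.612,-.1459,.1941])]:
    W=np.load(t+'.npz')['W']
    P=(W-np.array(pos))@R.from_euler('xyz',[-90,0,yaw],degrees=True).as_matrix()*1000
    print(t)
    for r in range(228,310,6):
        print(r,' '.join('%4d,%4d,%4d'%tuple(P[r,c]) for c in range(244,325,8)))
```

```text
w2
228  -23,  10,  10  -18,   9,  11  -13,  10,  10   -9,  10,  10   -4,   9,  11    0,  10,  10    4,  10,  10    9,  10,  10   13,  11,  10   18,  10,  10   30,  62,  -8
234  -23,  11,   6  -18,  10,   7  -13,  10,   7   -8,   6,   8   -4,   6,   8    0,   5,   9    4,   6,   8    9,   8,   8   14,  11,   6   26,  78, -19   29,  56, -11
240  -23,   9,   3  -18,  10,   3  -12,  -1,   8   -8,  -2,   8   -4,  -3,   9    0,  -3,   9    4,  -2,   8    8,  -1,   8   14,  11,   3   18,  10,   3   23,  11,   2
246  -23,  10,   0  -18,   9,   0  -12,  -8,   7   -8, -11,   9   -4, -11,   9    0,  -9,   8    4,  -9,   8    8,  -8,   8   14,  10,   0   19,  11,   0   23,  10,   0
252  -23,  10,  -4  -18,  10,  -4  -11, -19,   9   -7, -19,   9   -4, -17,   8    0, -17,   8    3, -18,   8    7, -18,   9   14,  10,  -4   19,   9,  -4   24,  11,  -5
258  -23,  11,  -8  -14, -30,  11  -11, -29,  10   -7, -21,   7   -3, -22,   7    0, -21,   7    3, -21,   7    7, -27,   9   10, -30,  11   19,  11,  -8   24,  11,  -9
264  -18, -28,   7  -14, -36,  11  -10, -36,  11   -7, -21,   3   -3, -20,   3    0
[... 2939 characters left out ...]
 -52,  10   17, -45,   6
288  -15, -57,  10  -12, -56,  10   -9, -54,   9   -9,  10, -30   -3, -20, -11    0, -21, -11    4, -21, -11    7, -31,  -4    9, -56,  10   12, -57,  10   16, -49,   6
294  -14, -61,  10  -12, -58,   8   -9, -56,   7   -9,  10, -34   -4,  10, -34    0,  10, -34    5,  10, -34    7, -32,  -8    9, -58,   8   11, -62,  11   14, -65,  12
300  -14, -67,  11  -11, -66,  11   -9, -57,   5  -19, 194,-161   -4,  10, -39    0,  10, -39    5,  10, -39    7, -33, -10    9, -59,   6   11, -67,  11   13, -69,  12
306  -13, -70,  11  -11, -70,  11   -9, -58,   3  -19, 194,-170   -8, 195,-171    1, 194,-170   12, 195,-171   22, 194,-170    9, -59,   3   11, -71,  11   13, -71,  11
```

Run:
```python
from h import *
W=np.load('w1.npz')['W'];o=[.5493,-.0733,.3323]
P=(W-np.array(o))@R.from_euler('xyz',[-90,0,45],degrees=True).as_matrix()*1000
for r in range(262,330,8):
    print(r,' '.join('%4d,%4d,%4d'%tuple(P[r,c]) for c in range(372,420,6)))
```

```text
262  156, 334,-176  166, 333,-176  178, 333,-176  189, 333,-176  200, 332,-176  212, 333,-177  224, 333,-178  238, 335,-179
270  157, 334,-192   41, -41,  10   43, -42,  10   46, -42,  10  203, 333,-193  216, 334,-194  227, 334,-195  239, 332,-195
278  159, 334,-208   41, -42,   6   40, -51,  11   44, -50,  10   46, -51,  11   52, -43,   6  230, 333,-212  243, 333,-212
286   41, -35,  -1   42, -41,   2   41, -51,   7   41, -57,  11   44, -58,  11   46, -58,  11   52, -51,   7  229, 299,-209
294   41, -36,  -5   41, -44,   0   42, -51,   3   42, -58,   7   42, -62,  10   44, -63,  11   47, -63,  11   52, -57,   6
302   41, -37,  -9   41, -46,  -3   42, -53,   0   41, -60,   5   42, -65,   9   43, -68,  10   45, -68,  10   47, -69,  11
310  168, 333,-279   41, -48,  -6   41, -55,  -1   41, -62,   3   41, -67,   6   42, -72,  10   44, -72,   9   45, -76,  12
318  164, 315,-284   41, -50,  -9   41, -57,  -4   42, -63,   0   41, -69,   4   42, -72,   6   41, -80,  11   43, -80,  12
326  161, 296,-288  170, 289,-284   41, -59,  -6   41, -65,  -3   41, -71,   1   38, -84,  11   39, -84,  12   41, -85,  12
```

The depth data show the pads' real tips are about 24 mm behind the reported TCP, so they closed on top of the knob and the dial did not turn. I'll open, lift, turn back and re-measure before going 24 mm deeper.

```bash
python3 -m jog '[[0.45,0,0,0.5,0,0,0],[0.45,0,0,1.5,0,0,1],[0.45,0.04,-0.07,2,0,0,2.6],[0.45,0.04,-0.07,2,0,0,4.2],[0.45,0.04,-0.07,2,0,0,5.8]]'
python3 -m jog '[[0.45,0,0,0,0,0,1.6],[0.45,0,0,0,0,0,3.2],[0.45,0,0,0,0,0,4.8],[0.45,0,0,0,0,0,6.4],[0.45,0,0,0,0,0,8]]'
python3 -m jog '[[0.45,0,0,0,0,0,0.3],[0.45,0,0,0,0,0,0.3]]'
python3 - <<'E'
from h import *
p,d,W=wristworld('w4')
w=W[(np.hypot(W[...,0]-.613,W[...,1]+.147)<.025)&(W[...,2]>.209)&(W[...,2]<.223)]
print(len(w),w.mean(0),cv2.minAreaRect((w[:,:2]*1000).astype(np.float32)))
E
```

```text
time: 6.35
ee_pos: [0.6128, -0.1477, 0.2436]
tcp_rot: [-90.0, 0.0, 12.6]
wrist_force: [-0.0, 0.5, 0.0]
opening: 0.0469
time: 6.85
ee_pos: [0.6125, -0.1476, 0.243]
tcp_rot: [-89.9, 0.0, 52.6]
wrist_force: [-0.1, 1.3, 0.5]
opening: 0.0473
time: 7.05
ee_pos: [0.6126, -0.1476, 0.2432]
tcp_rot: [-90.0, 0.0, 53.6]
wrist_force: [-1.2, 0.3, 0.6]
opening: 0.0468
1342 [ 0.61213212 -0.14697155  0.21520608] ((613.287109375, -147.4431610107422), (23.777721405029297, 23.83208465576172), 53.178253173828125)
```

Knob is still at 53° and the tool is centred on it. Descending to TCP z of about 0.168.

```bash
python3 -m jog '[[0.45,0.02,0,-1.2,0,0,0],[0.45,0.02,0,-2.2,0,0,0],[0.45,0.02,0,-3,0,0,0],[0.45,0.02,0,-3,0,0,0]]'
python3 -m jog '[[0.8,0,0,0,0,0,0],[0.8,0,0,0,0,0,0],[0.8,0,0,0,0,0,0],[0.8,0,0,0,0,0,0]]' 40
```

```text
time: 7.5
ee_pos: [0.6119, -0.1473, 0.1655]
tcp_rot: [-89.7, 0.1, 53.6]
wrist_force: [0.2, -0.2, 0.6]
opening: 0.0466
time: 7.9
ee_pos: [0.6138, -0.1473, 0.1702]
tcp_rot: [-90.1, -0.1, 53.7]
wrist_force: [-0.0, 3.0, 6.5]
opening: 0.0232
```

```bash
python3 -m jog '[[0.8,0,0,0,0,0,-1.4],[0.8,0,0,0,0,0,-2.8],[0.8,0,0,0,0,0,-4.2],[0.8,0,0,0,0,0,-5.6],[0.8,0,0,0,0,0,-7]]'
python3 -m jog '[[0.8,0,0,0,0,0,-1.4],[0.8,0,0,0,0,0,-2.8],[0.8,0,0,0,0,0,-4.2],[0.8,0,0,0,0,0,-5.6],[0.8,0,0,0,0,0,-7]]'
python3 -m jog '[[0.8,0,0,0,0,0,-0.1],[0.8,0,0,0,0,0,-0.1],[0.45,0,0,0,0,0,-0.1],[0.45,0,0,0.2,0,0,-0.1],[0.45,0,0,1,0,0,-0.1]]'
python3 -m jog '[[0.45,0,0,2,0,0,0],[0.45,0,0,3.5,0,0,0],[0.45,0,0,4,0,0,0],[0.45,0,0,4,0,0,0]]'
python3 - <<'E'
from h import *
p,d,W=wristworld('w5')
w=W[(np.hypot(W[...,0]-.613,W[...,1]+.147)<.025)&(W[...,2]>.209)&(W[...,2]<.223)]
print(len(w),w.mean(0),cv2.minAreaRect((w[:,:2]*1000).astype(np.float32)))
E
```

```text
time: 8.4
ee_pos: [0.6139, -0.1472, 0.1703]
tcp_rot: [-90.0, -0.1, 18.4]
wrist_force: [1.2, 4.3, 6.0]
opening: 0.023
time: 8.9
ee_pos: [0.6142, -0.1471, 0.1703]
tcp_rot: [-89.9, -0.2, -16.6]
wrist_force: [1.9, 4.7, 5.7]
opening: 0.0232
time: 9.4
ee_pos: [0.6124, -0.1477, 0.192]
tcp_rot: [-90.0, 0.2, -16.8]
wrist_force: [0.3, 0.7, -0.1]
opening: 0.047
time: 9.8
ee_pos: [0.6138, -0.148, 0.2963]
tcp_rot: [-90.0, -0.2, -16.8]
wrist_force: [0.1, -0.0, 0.2]
opening: 0.047
892 [ 0.61402151 -0.14695499  0.21548973] ((613.6932373046875, -147.81903076171875), (23.867202758789062, 23.28754425048828), 73.99662780761719)
```

View pics/w5.png

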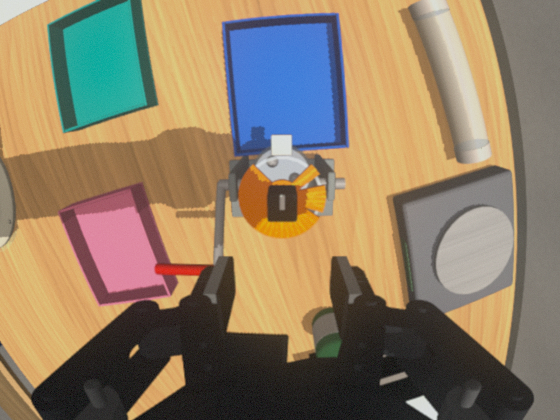

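In the wrist view the dial opening now faces the lip (at [280,145]), and knob yaw −16° matches the stand's −16.5°. Moving to the crank handle (bar at about [182,270]).

```bash
python3 -m jog '[[0.55,-1,-0.33,0,0,0,1.6],[0.55,-2,-0.66,0,0,0,3.2],[0.55,-3,-1,0,0,0,4.8],[0.55,-4,-1.3,0,0,0,6.4],[0.55,-4.9,-1.63,0,0,0,8]]'
python3 -m jog '[[0.55,0,0,0,0,0,1.6],[0.55,0,0,0,0,0,3.2],[0.55,0,0,0,0,0,4.8],[0.55,0,0,0,0,0,6.4],[0.55,0,0,0,0,0,8]]'
python3 -m jog '[[0.55,0,0,-0.5,0,0,1.6],[0.55,0,0,-1.5,0,0,2],[0.55,0,0,-2,0,0,2],[0.55,0,0,-2,0,0,2]]'
python3 - <<'E'
from h import *
p,d,W=wristworld('w6');o=bot.get_obs();print(o['ee_pos'],o['tcp_rot'],o['q'].round(1))
hsv=cv2.cvtColor(p,cv2.COLOR_RGB2HSV);H,S,V=[hsv[...,i].astype(int) for i in range(3)]
w=W[(np.hypot(W[...,0]-.5,W[...,1]+.19)<.05)&((H<6)|(H>174))&(S>130)&(W[...,2]>.16)&(W[...,2]<.2)]
print(len(w),w.mean(0),w[:,2].max(),cv2.minAreaRect((w[:,:2]*1000).astype(np.float32)))
E
```

```text
time: 10.35
ee_pos: [0.4891, -0.1885, 0.2919]
tcp_rot: [-89.9, 0.1, 23.5]
wrist_force: [-0.3, -0.0, -0.0]
opening: 0.0383
time: 10.85
ee_pos: [0.4902, -0.1883, 0.2918]
tcp_rot: [-89.9, 0.0, 63.5]
wrist_force: [0.2, 0.3, 0.7]
opening: 0.0386
time: 11.25
ee_pos: [0.4894, -0.188, 0.2402]
tcp_rot: [-89.7, -0.0, 73.2]
wrist_force: [-0.4, -0.4, 0.1]
opening: 0.0385
[ 0.48983059 -0.18808585  0.24184951] [-8.98095329e+01 -5.38054612e-03  7.31564339e+01] [-21.    2.6  11.3  98.9  -0.   -4.2]
874 [ 0.50473632 -0.19302672  0.18566116] 0.1886239739112146 ((499.88861083984375, -192.051025390625), (10.871657371520996, 63.681663513183594), 74.81695556640625)
```

```bash
python3 -m jog '[[0.55,0,-0.05,-1.2,0,0,0],[0.55,0,-0.05,-2.4,0,0,0],[0.55,0,-0.05,-3.4,0,0,0],[0.55,0,-0.05,-3.85,0,0,0],[0.55,0,-0.05,-3.85,0,0,0]]'
python3 -m jog '[[0.72,0,0,0,0,0,0],[0.72,0,0,0,0,0,0],[0.72,0,0,0,0,0,0]]' 20
```

```text
time: 11.8
ee_pos: [0.4901, -0.1894, 0.1465]
tcp_rot: [-89.9, -0.0, 73.2]
wrist_force: [-0.3, -0.5, 0.6]
opening: 0.0386
time: 12.1
ee_pos: [0.4913, -0.1898, 0.1487]
tcp_rot: [-90.1, 0.0, 73.2]
wrist_force: [0.4, -0.3, 0.6]
opening: 0.0239
```

Run:
```python
from h import *
p,d,W=wristworld('w7')
A=cv2.resize(p[130:420,130:430],(414,400)); q=bot.camera('side')[0]
B=cv2.resize(q[160:280,260:380],(386,400),interpolation=cv2.INTER_CUBIC)
cv2.imwrite('pics/c7.png',np.hstack([A,B])[:,:,::-1])
```

```text
(no output)
```

View pics/c7.png

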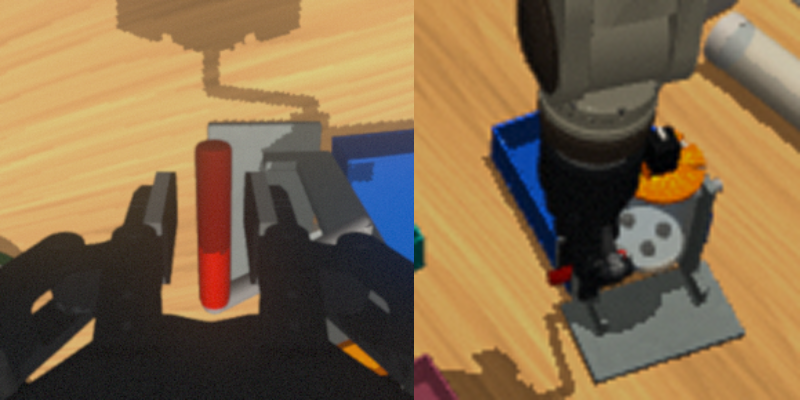

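The bar (crop [213,225]) sits between the pads. I'll lower a few mm for margin, then swing along the arc.

```bash
python3 -m jog '[[0.72,0,0,-0.28,0,0,0],[0.72,0,0,-0.28,0,0,0],[0.72,0.07,0.25,0.05,0,0,0],[0.72,0.15,0.52,0.33,0,0,0],[0.72,0.25,0.86,0.6,0,0,0]]'
python3 -m jog '[[0.72,0.11,0.35,0.23,0,0,0],[0.72,0.22,0.74,0.42,0,0,0],[0.72,0.34,1.13,0.55,0,0,0],[0.72,0.47,1.55,0.63,0,0,0],[0.72,0.59,1.97,0.66,0,0,0]]'
python3 - <<'E'
from h import *
p,d,W=wristworld('w8')
hsv=cv2.cvtColor(p,cv2.COLOR_RGB2HSV);H,S,V=[hsv[...,i].astype(int) for i in range(3)]
w=W[((H<6)|(H>174))&(S>130)&(W[...,2]>.15)&(W[...,2]<.26)&(np.hypot(W[...,0]-.52,W[...,1]+.12)<.1)]
print(len(w),w.mean(0),w[:,2].max(),cv2.minAreaRect((w[:,:2]*1000).astype(np.float32)),bot.get_obs()['ee_pos'])
E
```

```text
time: 12.7
ee_pos: [0.4972, -0.1683, 0.164]
tcp_rot: [-90.1, 0.1, 73.1]
wrist_force: [-0.9, -3.4, 2.1]
opening: 0.0238
time: 13.2
ee_pos: [0.512, -0.1177, 0.179]
tcp_rot: [-90.0, -0.0, 73.2]
wrist_force: [0.8, -1.3, -0.2]
opening: 0.0238
2984 [ 0.5122874  -0.12449324  0.2234336 ] 0.22659346132866373 ((517.7069702148438, -126.8580551147461), (12.460308074951172, 65.31941223144531), 73.83587646484375) [ 0.51234908 -0.11648991  0.17886549]
```

```bash
python3 -m jog '[[0.72,0.12,0.42,-0.03,0,0,0],[0.72,0.24,0.83,-0.11,0,0,0],[0.72,0.36,1.23,-0.25,0,0,0],[0.72,0.48,1.62,-0.43,0,0,0],[0.72,0.57,1.93,-0.62,0,0,0]]'
python3 -m jog '[[0.72,0.08,0.29,-0.23,0,0,0],[0.72,0.16,0.55,-0.5,0,0,0],[0.72,0.23,0.79,-0.77,0,0,0],[0.72,0.28,0.95,-0.95,0,0,0],[0.72,0.28,0.95,-0.95,0,0,0]]'
python3 -m jog '[[0.72,0,0,0,0,0,0],[0.72,0,0,0,0,0,0],[0.72,0,0,0,0,0,0],[0.72,0,0,0,0,0,0],[0.72,0,0,0,0,0,0]]'
python3 - <<'E'
from h import *
p,d,W=wristworld('w9')
hsv=cv2.cvtColor(p,cv2.COLOR_RGB2HSV);H,S,V=[hsv[...,i].astype(int) for i in range(3)]
w=W[((H<6)|(H>174))&(S>130)&(W[...,2]>.13)&(W[...,2]<.26)&(np.hypot(W[...,0]-.53,W[...,1]+.05)<.1)]
print(len(w),w.mean(0),w[:,2].max(),cv2.minAreaRect((w[:,:2]*1000).astype(np.float32)),bot.get_obs()['ee_pos'])
q,ds=snap('scene'); s,_=snap('side')
for l in ['ball0_center']:
  for c in ['scene','side']:
    for r in bot.regions_of(c,l): print(c,l,r['conf'],r['point'])
A=cv2.resize(q[170:300,180:310],(400,400),interpolation=cv2.INTER_CUBIC)
B=cv2.resize(s[170:290,260:380],(400,400),interpolation=cv2.INTER_CUBIC)
cv2.imwrite('pics/c9.png',np.hstack([A,B])[:,:,::-1])
E
```

```text
time: 13.75
ee_pos: [0.5262, -0.0696, 0.1628]
tcp_rot: [-90.0, -0.0, 73.2]
wrist_force: [0.2, -1.8, -0.1]
opening: 0.0241
time: 14.25
ee_pos: [0.5327, -0.0463, 0.1387]
tcp_rot: [-89.9, -0.0, 73.2]
wrist_force: [-0.0, -1.3, -1.6]
opening: 0.0239
time: 14.75
ee_pos: [0.5331, -0.0469, 0.1398]
tcp_rot: [-90.0, -0.0, 73.2]
wrist_force: [0.2, 0.5, 0.3]
opening: 0.0237
2911 [ 0.53036001 -0.05200801  0.19187324] 0.23887269527377752 ((536.1719970703125, -54.632850646972656), (12.80813217163086, 60.41292953491211), 73.7242660522461) [ 0.53302234 -0.04690734  0.139761  ]
side ball0_center 0.7 [216.0, 307.8]
```

View pics/c9.png

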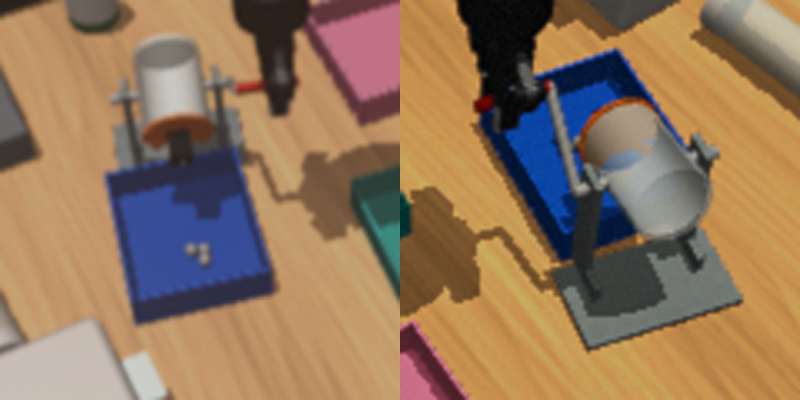

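All three balls lie in the blue tray, at about [200,253] in the scene crop, and the jar is tipped. Releasing and lifting.

```bash
python3 -m jog '[[0.5,0,0,0,0,0,0],[0.5,0,0,0,0,0,0],[0.5,0,0,0.8,0,0,0],[0.5,0,0,2.4,0,0,0],[0.5,0,0,4,0,0,0]]'
python3 -m jog '[[0.5,0,0,1,0,0,0],[0.5,0,0,1,0,0,0],[0.5,0,0,1,0,0,0],[0.5,0,0,1,0,0,0],[0.5,0,0,1,0,0,0]]'
python3 - <<'E'
from h import *
p,d,W=wristworld('w10'); q,ds=snap('scene')
for l in ['shaker','flask']:
  r=bot.regions_of('scene',l)
  if r: print(l,r[0]['point'])
A=cv2.resize(q[170:300,180:310],(400,400),interpolation=cv2.INTER_CUBIC)
cv2.imwrite('pics/c10.png',np.hstack([A,cv2.resize(p,(400,400))])[:,:,::-1])
E
```

```text
time: 15.5
ee_pos: [0.5324, -0.0467, 0.2404]
tcp_rot: [-89.9, 0.0, 73.2]
wrist_force: [1.2, -0.2, 1.1]
opening: 0.0425
time: 16.0
ee_pos: [0.5326, -0.0468, 0.2634]
tcp_rot: [-89.9, 0.0, 73.2]
wrist_force: [0.1, 0.6, 0.5]
opening: 0.0426
shaker [322.3, 357.4]
flask [162.1, 207.8]
```

View pics/c10.png

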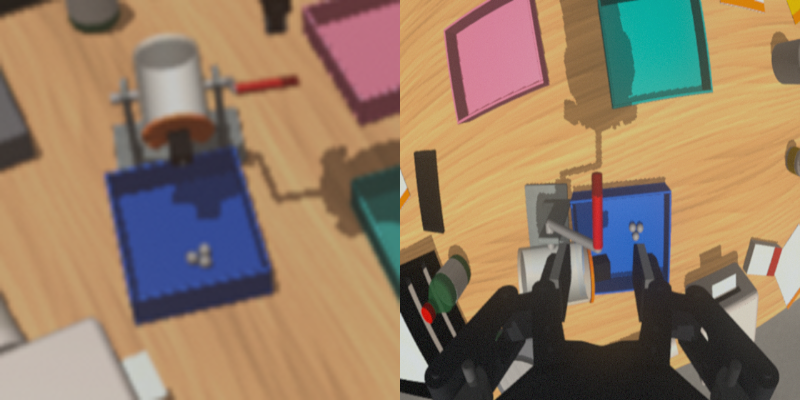

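```bash
python3 -m jog '[[0.5,0,0,0.5,0,0,0],[0.5,0,0,0.5,0,0,0],[0.5,0,0,0.5,0,0,0],[0.5,0,0,0.5,0,0,0],[0.5,0,0,0.5,0,0,0]]'
python3 -c "from workcell import bot; print(bot.job_done())"
```

```text
time: 16.7
ee_pos: [0.5329, -0.0468, 0.2767]
tcp_rot: [-90.0, 0.0, 73.2]
wrist_force: [0.2, -0.1, -0.6]
opening: 0.0426
the job is handed in; nothing more can be done
None
```

I turned the dial lid about 70° clockwise so its largest opening faced the lip. I then tipped the jar by its crank, using the fingers as a loose fork, backed clear, and handed the job in at 16.7 s.

**First attempt at the dial failed:** the pads closed on top of the knob instead of around it. Depth showed the fingertips about 24 mm short of the reported TCP. I turned the tool back, went that much deeper and repeated it, and that grip turned the dial.

**Last checks:**
- **Dial:** before tipping, knob yaw was −16° against −16.5° for the stand, so the dial read about 0. I did not measure it again after the swing.
- **Balls:** after release, the pictures showed all three in the blue tray. They shifted slightly between the last two pictures, so they may still have been rolling when last seen.
- **Jar:** it stayed tipped, at roughly 1.8 rad judging by the handle position.
- **Bystanders:** the shaker and the green bottle stayed within about 1 pixel of where they started.
- **Gripper:** it was clear of everything, with wrist force about 0.

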